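Tap a vial rack square and central on the sampler stage, then lock it

ROBOT

A 7-joint arm with a two-finger parallel gripper is mounted at the origin on the work surface. World frame = base frame: x ahead of the robot, y to its left, z up, the work surface at z = 0. Lengths are in m, angles in degrees, forces in N, time in s.
With the tool pointing down it reaches from about 0.4 to 0.85 m from the base axis. Payload 6.9 kg.
Tool frame: the origin (TCP) lies midway between the tips of the shut fingers; the grasp point (between the pads) lies 19 mm behind it; z points along the fingers, y is the line along which they close (so a half turn about z gives the same grasp; the last joint's range is limited). The gripper opens to 85 mm and grips with 20 to 120 N. Pads are 22 mm wide; open, the fingers measure 114 mm over their backs; the gripper's body (76 mm by 85 mm) begins 54 mm behind the grasp point. The pads swing forward as they close: fully open they stand 13 mm farther back than shut.
Start: joints at [73.253, 29.078, -13.613, 85.955, 7.202, 65.827, -8.869], TCP at [0.242, -0.576, 0.192] pointing down, gripper open.
Joint ranges: [-176.47, 176.47], [-13.61, 117.27], [-81.72, 77.17], [0.22, 143.17], [-87.28, 267.28], [10, 112.55], [-165.47, 165.47]. Speed limits (degrees/s): [136.94, 136.94, 180, 180, 180, 180, 180].

INTERFACE

Orientations are given as [roll, pitch, yaw] about the fixed x, y, z axes, in that order (R = Rz(yaw) Ry(pitch) Rx(roll)).
In Python, from rig import env, imaging gives the robot as it stands. Calls block until the motion is done:
- env.move_to(position, orientation): joint-space move of the TCP to a pose.
- env.move_l(position, ori=None, max_speed=0.15, contact_N=None): straight line of the TCP; ori=None keeps the orientation; max_speed is the mean speed in m/s. With contact_N (N) it stops when the force on the tool has changed by that much, and returns True; else False.
- env.movej(angles): joint-space move.
- env.release() and env.grab(): open the fingers fully, or close them until they stop; the grip force is fixed at half the most.
- env.dwell(seconds).
- env.ik(position, orientation): joint angles nearest the present ones, or None.
- env.state(): the state.
- imaging.get_image(name): name is "scene" or "top" or "wrist"; returns a dict with "color" (420x560x3 uint8, blue, green, red), "intrinsics" (3x3 intrinsics, pixels), "D" ([k1, k2, p1, p2, k3] as OpenCV has them; the pictures are not rectified), "pose" (4x4, takes a point from camera to world coordinates). Camera axes: x right, y up, looking along -z (the intrinsics and any distortion apply to the point x, -y, -z); pixel columns grow to the right and rows downward; lengths in m; the calibration is good to about 2 mm. A picture is of the moment at which its call begins. There is no depth.
A pose or a line that the arm cannot do raises env.Unreachable and nothing moves.
- env.job_done(): hands the job in; it is judged then, once.
The state is a dict: "time_s": time; "q": joint angles; "joint_velocities": joint speeds; "joint_efforts": joint torques, N m; "tool_pos": TCP position; "tool_rot": TCP orientation; "force": force on the tool from outside, world axes, zero at the start; "torque": the same for the moment, N m; "gripper_width": finger opening in m; "finger_force": force on a finger pad.
Only numpy, scipy, OpenCV 4.12 (cv2) and the standard library are available. Lean on these libraries where they do the work, as an engineer would, in place of code of your own. Each camera call takes 0.05 s, during which the arm holds its last target. There are 200 camera calls.

TASK

The vial rack lies askew on the sampler stage under the clear guard. Reach in under the guard's sides and tap the rack gently, from one side and then the other, until it lies square and centred on the engraved white line; then push the lock lever all the way over, away from the robot. Keep the rack flat on the stage, do not press against the guard, and leave the other things on the bench where they are.

Things in the scene. Friction and masses are not known exactly. Their poses are not given: they have to be found in the camera images.
- stage: Fixed white sampler stage, 300 (x) x 200 (y) x 45 mm high, with a dark steel top. Origin: centre of its underside. Its x axis runs along its length, away from the robot within 15 degrees. Two end stops (6 mm thick, 160 mm long in y, 12 mm high) stand on it, inner faces at x = +104 and -104 mm: the rack can shift only a few mm in x, freely in y. 10 mm rods at x = +130 and -130 mm, y = 0, carry the guard.
- mark (a point): Middle of the engraved white line on the stage's top, over its origin, 45 mm above the bench; axes as the stage. The line runs along x (y = 0), 262 mm long. Two thinner white lines, 100 mm long, at y = +50 and -50 mm show where the straight sides of a centred rack come.
- guard: Fixed clear plastic panel with thin grey edges, 280 (x) x 140 (y) x 5 mm, level over the stage and turned with it. Origin: its centre, 177.5 mm above the bench. Its underside is 130 mm above the stage's top; it reaches 70 mm either side of the engraved line, and the long sides below it are open. A vertical tool cannot reach a centred rack's sides past it; one leaning outwards by about 40 degrees can.
- rack: Loose aluminium vial rack, 0.4 to 0.9 kg, too wide to grip: a block with two half-round ends (radius 50 mm), 200 mm long (x), 100 mm wide (y), 32 mm high; its sides are flat for x from -50 to +50 mm. Origin: centre of its underside; z up. It starts 14 to 23 degrees anticlockwise of the stage, seen from above (far end to the left), its centre within 6 mm of the engraved line.
- rack_top (a point): Centre of the rack's upper face, 32 mm above its underside. A thin black line along the rack's x axis crosses it. Ten white-capped vials stand fixed in the rack, in two rows 26 mm either side of that line, to 48 mm above the underside. The rack slides with friction and stops when no longer pushed.
- pod: Fixed grey block, 100 (x) x 80 (y) x 50 mm high, on the bench to the left or right of the stage, carrying the lock lever. Origin: centre of its underside; its x axis points roughly away from the robot.
- lock_lever (a joint): Lock lever: 90 mm long steel rod, 12 mm thick, pivoting about the pod's y axis at the centre of the pod's top (50 mm above the bench). At 0 rad it leans 0.5 rad from upright towards the pod's -x (the robot); at 1.0 rad, its stop, 0.5 rad towards +x. It starts between 0 and 0.2 rad, stays where it is left, and moves with about 1.5 N at its end.
- lever_bar (a point): Centre of the black cross bar at the end of the lock lever: 60 mm long over its round ends, 16 mm thick, along the pod's y axis, 90 mm from the pivot.
- jar: Loose glass jar with white cap, 64 mm diameter, 75 mm high; origin at the centre of its underside. Bystander, on the opposite side of the stage from the pod.
- dish: Loose covered glass dish, 94 mm diameter, 20 mm high; origin at the centre of its underside. Bystander.
- reagent: Loose white bottle with blue cap, 60 mm diameter, 85 mm high; origin at the centre of its underside. Bystander.
There are look-alikes about, which are no part of the job. There is more than one size of the pod; the one meant has the size given above.

How it is judged:
By the outcome, as a careful person would: the job done as asked, in the order asked, and still so for the second after the job is handed in, with the robot touching nothing.
It also fails if it takes over 64 s, if anything falls off the work surface, if the arm or the gripper's body presses on something with over 40 N, if the wrist force passes 120 N, or if a joint passes its speed limit or range.

## Working session

There is one attempt and no reset: what is moved stays moved. The work goes in short steps, each a Python script; the robot and the scene stay as the last script left them, time stands still between calls to the robot, and variables do not carry over. Pictures are saved under pics/ and viewed, at most 10 in all, crops included, and the job is handed in when it is done.

```bash
mkdir -p pics; ls; cat > h.py <<'E'
import numpy as np, cv2
from rig import env, imaging
def shot(n):
    d=imaging.get_image(n); return d
def px2w(d,uv,z):
    uv=np.atleast_2d(np.array(uv,float))
    n=cv2.undistortPoints(uv[:,None],np.array(d["intrinsics"],float),np.array(d["D"],float))[:,0]
    P=np.array(d["pose"]); r=np.c_[n[:,0],-n[:,1],-np.ones(len(n))]@P[:3,:3].T
    o=P[:3,3]; return o+r*((z-o[2])/r[:,2])[:,None]
def w2px(d,X):
    P=np.array(d["pose"]); c=(np.atleast_2d(X)-P[:3,3])@P[:3,:3]; c=c*[1,-1,-1]
    return cv2.projectPoints(c,np.zeros(3),np.zeros(3),np.array(d["intrinsics"],float),np.array(d["D"],float))[0][:,0]
E
python3 - <<'E'
from h import *
import pickle
for n in ("scene","top"):
    d=shot(n); pickle.dump(d,open(n+".pkl","wb")); cv2.imwrite(f"pics/{n}0.png",cv2.resize(d["color"],(800,600),interpolation=cv2.INTER_CUBIC))
    print(n,np.round(d["pose"],3).tolist(),np.round(d["D"],3))
print(env.state())
E
```

```text
pics
scene [[0.475, -0.573, 0.668, 1.198], [0.88, 0.308, -0.362, -0.461], [0.001, 0.76, 0.65, 0.84], [0.0, 0.0, 0.0, 1.0]] [-0.114  0.     0.     0.     0.   ]
top [[-0.025, 0.992, -0.127, 0.289], [-0.999, -0.03, -0.032, -0.059], [-0.035, 0.126, 0.991, 1.121], [0.0, 0.0, 0.0, 1.0]] [-0.013  0.     0.     0.     0.   ]
{'time_s': 0.1, 'q': array([ 73.25302268,  29.1219294 , -13.61170626,  86.00154967,
         7.19997693,  65.82693773,  -8.87030479]), 'joint_velocities': array([ 0.03977256,  0.00881392, -0.09067596, -0.14694565,  0.02348159,
       -0.02281087,  0.02712523]), 'joint_efforts': array([-3.94400282e-03, -6.21831107e+01, -2.19383374e+00, -2.50202483e+01,
        1.26414973e-02,  7.86704913e-03, -3.09157065e-05]), 'tool_pos': array([ 0.24188273, -0.57575091,  0.19111348]), 'tool_rot': array([-1.79908164e+02, -1.54695027e-03,  2.27923058e+01]), 'force': array([-0.42838211, -1.53390261,  0.04450349]), 'torque': array([ 0.01862753, -0.01749928,  0.02734242]), 'finger_force': 0.0, 'gripper_width': 0.0853334689607855}
```

View pics/top0.png

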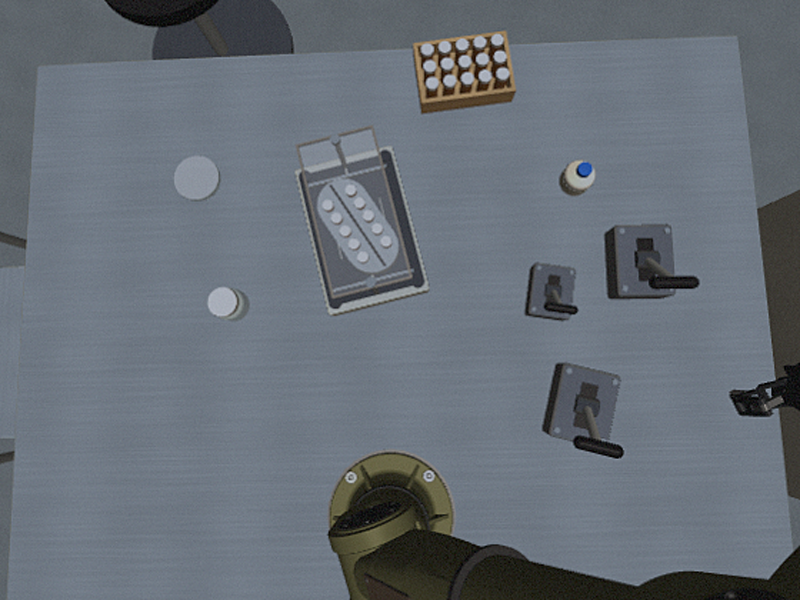

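View pics/scene0.png

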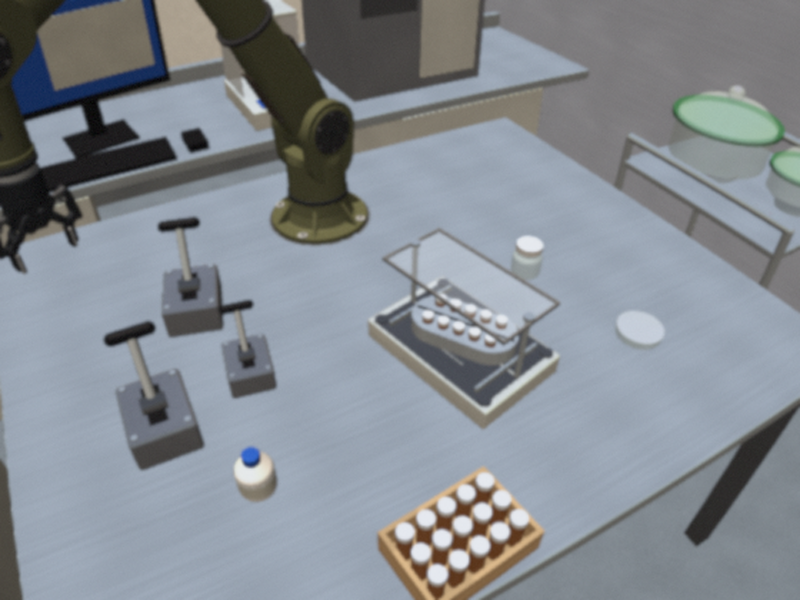

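The top view shows the stage and guard at (361,225). The rack under it is turned far end left, with its line running from (330,187) to (388,265). There are three pod-like blocks at (640,261), (552,291) and (585,403), and I have to choose between them by size. The wooden vial tray at (465,70) is a look-alike of the rack. The jar is at (225,303), the dish at (196,178) and the reagent at (578,178).

```bash
python3 - <<'E'
from h import *
import pickle
d=pickle.load(open("top.pkl","rb")); c=d["color"]
a=cv2.resize(c[85:225,200:305],None,fx=4,fy=4,interpolation=cv2.INTER_CUBIC)
b=cv2.resize(c[150:330,365:490],None,fx=3,fy=3,interpolation=cv2.INTER_CUBIC)
o=np.zeros((560,800,3),np.uint8); o[:560,:420]=a; o[:540,424:799]=b
cv2.imwrite("pics/crop1.png",o)
E
```

```text
(no output)
```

View pics/crop1.png

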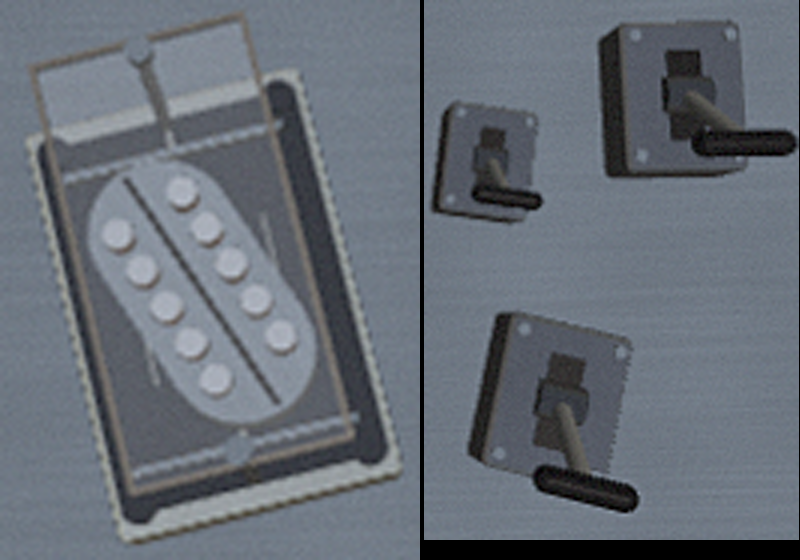

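```bash
cat > fit.py <<'E'
from h import *
import pickle
from scipy.optimize import least_squares
d=pickle.load(open("top.pkl","rb"))
S=lambda u,v:(200+(u+.5)/4-.5,85+(v+.5)/4-.5)
Q=lambda u,v:(365+(u-424+.5)/3-.5,150+(v+.5)/3-.5)
def T(p,L):
    c,s=np.cos(p[2]),np.sin(p[2]); L=np.atleast_2d(L)
    return np.c_[p[0]+c*L[:,0]-s*L[:,1],p[1]+s*L[:,0]+c*L[:,1],L[:,2]]
def fit(L,px,p0):
    f=lambda p:(w2px(d,T(p,L))-px).ravel()
    r=least_squares(f,p0,loss='soft_l1'); print(np.round(r.x[:2],4),round(np.degrees(r.x[2]),2),'res',np.round(f(r.x).reshape(-1,2),1).tolist()); return r.x
if __name__=="__main__":
    st=[[.15,.1,.045],[.15,-.1,.045],[-.15,-.1,.045],[-.15,.1,.045]]
    g=[[.14,.07,.1775],[.14,-.07,.1775],[-.14,-.07,.1775],[-.14,.07,.1775]]
    sp=[S(27,138),S(298,70),S(401,462),S(126,535)]; gp=[S(30,66),S(243,13),S(351,438),S(130,494)]
    a=fit(st,sp,[.55,.06,.2]); b=fit(g,gp,[.55,.06,.2]); ab=fit(st+g,sp+gp,[.55,.06,.2])
    r=px2w(d,[S(126,178),S(279,404)],.077); m=r.mean(0); th=np.degrees(np.arctan2(*(r[0]-r[1])[1::-1])); print('rack',m,th,np.linalg.norm(r[0]-r[1]))
    caps=np.array([S(182,191),S(207,227),S(232,264),S(257,300),S(282,335),S(118,234),S(142,270),S(167,306),S(191,343),S(216,380)])
    w=px2w(d,caps,.093); print('caps',w.mean(0),np.degrees(np.arctan2(*(w[0]-w[4])[1::-1])),np.degrees(np.arctan2(*(w[5]-w[9])[1::-1])), np.linalg.norm(w[0]-w[4]))
    for n,px in dict(A=[Q(622,22),Q(740,24),Q(748,168),Q(625,175)],B=[Q(450,102),Q(538,112),Q(524,220),Q(440,212)],C=[Q(513,312),Q(632,347),Q(601,478),Q(487,466)]).items():
        w=px2w(d,px,.05); print(n,np.round(w[:,:2],3).tolist(),[round(np.linalg.norm(w[i]-w[i-1]),3) for i in range(4)])
    print(px2w(d,[S(0,0),(225/800*560,303*.7)],.075)[1], px2w(d,[(578*.7,178*.7)],.085),px2w(d,[(196*.7,178*.7)],.02))
E
python3 fit.py
```

```text
[0.5509 0.0432] 13.08 res [[-0.4, -1.2], [-0.1, -2.1], [1.5, 1.1], [-0.4, 1.4]]
[0.5495 0.0455] 12.5 res [[-0.6, -0.2], [0.3, -0.6], [0.6, 0.3], [-0.4, 0.4]]
[0.5497 0.0447] 12.65 res [[-0.7, -1.1], [-0.2, -1.5], [0.6, 1.9], [-1.4, 1.7], [-0.4, -0.2], [0.5, -0.7], [1.1, 0.1], [0.1, 0.4]]
rack [0.54816277 0.04743925 0.077     ] 32.3215711791203 0.18958509817157213
caps [0.54765838 0.04733994 0.093     ] 32.79912873104527 32.27872602491316 0.1201517378783002
A [[0.538, -0.446], [0.533, -0.552], [0.401, -0.548], [0.398, -0.438]] [np.float64(0.141), np.float64(0.106), np.float64(0.132), np.float64(0.11)]
B [[0.469, -0.286], [0.458, -0.364], [0.36, -0.345], [0.369, -0.271]] [np.float64(0.101), np.float64(0.08), np.float64(0.099), np.float64(0.075)]
C [[0.279, -0.331], [0.245, -0.433], [0.133, -0.398], [0.146, -0.3]] [np.float64(0.136), np.float64(0.108), np.float64(0.117), np.float64(0.099)]
[0.40575931 0.29993611 0.075     ] [[ 0.62123805 -0.37062431  0.085     ]] [[0.67095919 0.38266885 0.02      ]]
```

By size, pod B (the small one, at (490,160) in the crop) is the 100 x 80 mm pod; A and C are about 135 x 106. The stage is at about (0.550, 0.045) with yaw 12.7°, and the rack is about 20° anticlockwise of it.

Plan: reach in with the open gripper leaning 40°, the two fingertips spread along the stage's x. I'll push the flat sides in turn, which squares the rack.

```bash
cat >> h.py <<'E'
from scipy.spatial.transform import Rotation as R
C=np.array([.550,.0452]); YAW=12.7
LEAN=40.
def pose(side,flip,x,y,z,lean=None,back=0.,tipoff=.013):
    """tool leaning outward on side (+1 left,-1 right); x,y,z = open-fingertip centre in stage frame (z above bench)"""
    l=np.radians(LEAN if lean is None else lean)
    zt=np.array([0,-side*np.sin(l),-np.cos(l)]); yt=np.array([flip,0,0.]); xt=np.cross(yt,zt)
    M=R.from_euler('z',YAW,degrees=True)
    p=M.apply(np.array([x,y,z])+zt*(tipoff-back))
    p[:2]+=C
    return p,(M*R.from_matrix(np.c_[xt,yt,zt])).as_euler('xyz',degrees=True)
E
python3 - <<'E'
from h import *
d=shot("wrist"); s=env.state()
Rt=R.from_euler('xyz',s["tool_rot"],degrees=True); P=np.array(d["pose"])
print("cam in tool",Rt.inv().apply(P[:3,3]-s["tool_pos"]), "look",Rt.inv().apply(-P[:3,2]),np.array(d["intrinsics"])[0,0],d["D"])
for side in(1,-1):
  for flip in(1,-1):
    for lean in (35,40):
      for b,y in((0,.05),(.1,.06),(.15,.08)):
        q=env.ik(*pose(side,flip,0,side*y,.057,lean,b)); print(side,flip,lean,b,None if q is None else np.round(q))
E
```

```text
cam in tool [ 0.08131546 -0.00135265 -0.18259168] look [-3.13886270e-01  1.09179441e-04  9.49460582e-01] 355.02790207266764 [-0.03497828  0.          0.          0.          0.        ]
1 1 35 0 [-17.  42. -28. 107.  53.  69. -65.]
1 1 35 0.1 [-11.  43. -52.  99.  54.  91. -68.]
1 1 35 0.15 [-11.  47. -64.  92.  55. 103. -72.]
1 1 40 0 [-21.  44. -26. 106.  54.  72. -67.]
1 1 40 0.1 [-16.  45. -49.  97.  55.  94. -71.]
1 1 40 0.15 [-15.  49. -62.  91.  57. 107. -75.]
1 -1 35 0 [  3.  58. -70. 106.  68.  99. 100.]
1 -1 35 0.1 [ -4.  52. -70.  98.  61. 103. 104.]
1 -1 35 0.15 [ -9.  50. -70.  92.  58. 107. 105.]
1 -1 40 0 [ -0.  61. -70. 105.  70. 105.  97.]
1 -1 40 0.1 [ -7.  55. -70.  97.  62. 109. 101.]
1 -1 40 0.15 [-16.  48. -59.  91.  55. 105. 107.]
-1 1 35 0 [ 45.  52. -50.  95.   5.  57.  14.]
-1 1 35 0.1 [ 47.  48. -48.  85.   1.  72.  19.]
-1 1 35 0.15 [ 48.  47. -46.  77.  -0.  81.  22.]
-1 1 40 0 [ 46.  55. -51.  93.   2.  60.  18.]
-1 1 40 0.1 [ 48.  51. -47.  83.  -2.  74.  22.]
-1 1 40 0.15 [ 49.  51. -45.  74.  -3.  84.  24.]
-1 -1 35 0 [  19.   44.   -2.   96.  -32.   64. -130.]
-1 -1 35 0.1 [  21.   41.    2.   85.  -30.   78. -131.]
-1 -1 35 0.15 [  23.   41.    4.   77.  -29.   86. -132.]
-1 -1 40 0 [  20.   46.   -1.   94.  -35.   68. -126.]
-1 -1 40 0.1 [  23.   44.    3.   83.  -33.   82. -128.]
-1 -1 40 0.15 [  25.   45.    5.   74.  -32.   91. -129.]
```

```bash
python3 - <<'E'
from h import *
import pickle
s=env.state(); p=s["tool_pos"].copy(); p[2]=.30
env.move_l(p,max_speed=.25); print(env.state()["time_s"])
env.move_to(*pose(-1,-1,0,-.06,.34,lean=0)); print(env.state()["time_s"],np.round(env.state()["q"]))
d=shot("wrist"); pickle.dump(d,open("w1.pkl","wb"))
cv2.imwrite("pics/w1.png",cv2.resize(d["color"],(800,600),interpolation=cv2.INTER_CUBIC))
E
```

```text
0.7333
3.0417 [ -38.   30.   66.   82.  -27.   86. -140.]
```

View pics/w1.png

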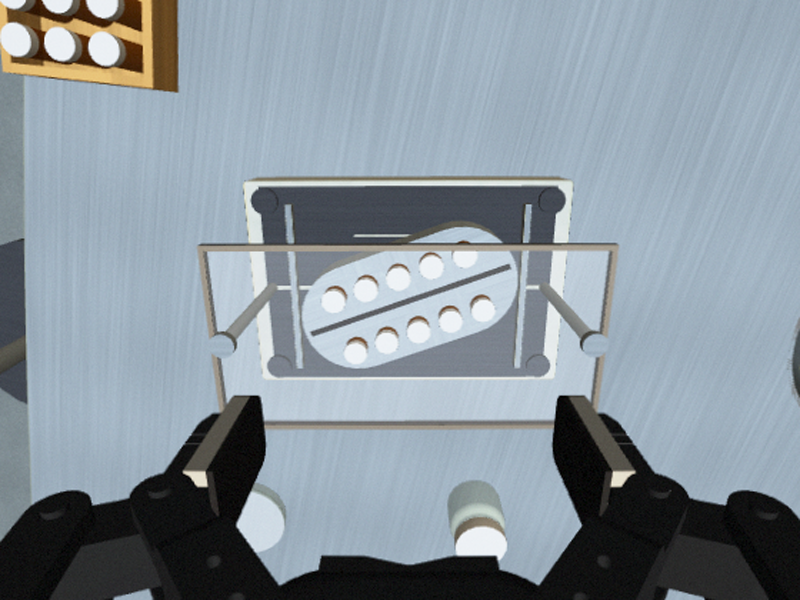

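The wrist view (left is the far end, up is the right side) shows stage corners at (245,183), (573,181), (556,378) and (262,378). The white line is at v≈288 and the black rack line runs from (311,333) to (511,267).

```bash
cat > fitw.py <<'E'
import fit, pickle, sys
from h import *
def U(*l): return [((u+.5)*.7-.5,(v+.5)*.7-.5) for u,v in l]
def stagefit(f,corners,lineL,lineR,guard=None):
    "corners (+x,-y),(-x,-y),(-x,+y),(+x,+y)"
    d=fit.d=pickle.load(open(f,"rb"))
    L=[[.15,-.1,.045],[-.15,-.1,.045],[-.15,.1,.045],[.15,.1,.045]]
    a=fit.fit(L,U(*corners),[.55,.045,.22])
    w=px2w(d,U(lineL,lineR),.045); th=np.arctan2(*(w[0]-w[1])[1::-1])
    n=np.array([-np.sin(th),np.cos(th)]); print('line yaw',np.degrees(th),'stage y of a on line',n@(a[:2]-w[0,:2]))
    if guard: fit.fit([[.14,-.07,.18],[-.14,-.07,.18],[-.14,.07,.18],[.14,.07,.18]],U(*guard),[.55,.045,.22])
    return a
def rack(f,caps,line):
    d=pickle.load(open(f,"rb"))
    r=px2w(d,U(*line),.077); w=px2w(d,U(*caps),.093); n=len(caps)//2
    print('rack line',r.mean(0)[:2],np.degrees(np.arctan2(*(r[0]-r[1])[1::-1])),'caps',w.mean(0)[:2],[np.degrees(np.arctan2(*(w[i]-w[i+n-1])[1::-1])) for i in(0,n)])
E
python3 - <<'E'
from fitw import *
stagefit("w1.pkl",[(245,183),(573,181),(556,378),(262,378)],(302,288),(528,288),[(200,246),(617,246),(598,426),(220,426)])
rack("w1.pkl",[(334,298),(367,287),(399,276),(431,265),(465,254),(357,350),(387,340),(418,329),(451,319),(483,308)],[(311,333),(511,267)])
# IK branches for right side
for q0 in (None,):
  for fl in (1,-1):
    for b,y in((0,.05),(.15,.08)):
      q=env.ik(*pose(-1,fl,0,-y,.057,40,b)); print(fl,b,None if q is None else np.round(q))
E
```

```text
[0.5497 0.0461] 12.91 res [[-2.3, -1.0], [1.3, -0.6], [-0.2, 1.5], [0.3, 2.3]]
line yaw 12.681701800214128 stage y of a on line -0.0009130760016208411
[0.5498 0.0458] 12.69 res [[-1.3, -0.7], [1.5, -0.8], [-2.4, 1.3], [1.9, 1.3]]
rack line [0.54889411 0.04911485] 31.861906072655223 caps [0.54950913 0.04613216] [np.float64(31.85499867915396), np.float64(32.422158149710704)]
1 0 [ 53.  64. -70.  93.  21.  64.  -1.]
1 0.15 [ 57.  60. -70.  74.  15.  86.   8.]
-1 0 [   1.   51.   34.   94.  -53.   84. -109.]
-1 0.15 [  10.   50.   38.   75.  -48.  102. -114.]
```

```bash
sed -i 's/^C=.*/C=np.array([.5497,.0458]); YAW=12.7/' h.py
cat >> h.py <<'E'
def push(side,flip,x,y0,y1,z=.058,sp=.04,N=20,out=.15):
    "reach in at |y|=y0, push to |y|=y1 (open-tip centre), back off"
    env.move_to(*pose(side,flip,x,side*y0,z,back=out))
    env.move_l(pose(side,flip,x,side*y0,z)[0],max_speed=.25)
    f0=env.state()["force"]
    hit=env.move_l(pose(side,flip,x,side*y1,z)[0],max_speed=sp,contact_N=N)
    s=env.state(); M=R.from_euler('z',-YAW,degrees=True)
    print('hit',hit,'dF stage',np.round(M.apply(s["force"]-f0),1),'tcp stage',np.round(M.apply(np.r_[s["tool_pos"][:2]-C,s["tool_pos"][2]]),4),'want',np.round(M.apply(np.r_[pose(side,flip,x,side*y1,z)[0][:2]-C,0]),4),s["time_s"])
def back(side,flip,x,y,z=.058,out=.15):
    env.move_l(pose(side,flip,x,side*y,z)[0],max_speed=.15)
    env.move_l(pose(side,flip,x,side*y,z,back=out)[0],max_speed=.3)
E
python3 - <<'E'
from h import *
import pickle
push(-1,-1,0,.092,.062)
d=shot("wrist"); pickle.dump(d,open("w2.pkl","wb"));cv2.imwrite("pics/w2.png",cv2.resize(d["color"],(800,600),interpolation=cv2.INTER_CUBIC))
E
```

```text
hit False dF stage [-0.1  0.3 -1.5] tcp stage [-0.     -0.0539  0.048 ] want [ 0.     -0.0536  0.    ] 5.7917
```

View pics/w2.png

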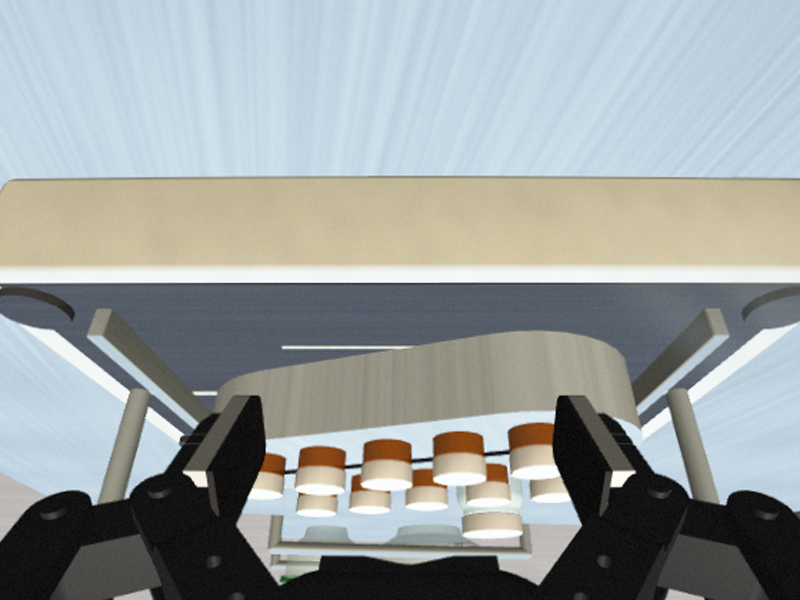

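```bash
python3 - <<'E'
from h import *
import pickle
d=pickle.load(open("w2.pkl","rb"))
for xy,th in (((.549,.0475),32.0),((.549,.055),28.)):
  M=R.from_euler('z',th,degrees=True)
  X=[M.apply([x,-.026,.093])+[*xy,0] for x in(-.06,-.03,0,.03,.06)]+[M.apply([x,-.05,.045])+[*xy,0] for x in(-.05,0,.05)]
  print(np.round(w2px(d,X)/.7).tolist())
# where open tips are (tip corners) in picture, tip offset 13 mm, on tool axis
s=env.state(); T=R.from_euler('xyz',s["tool_rot"],degrees=True)
print(np.round(w2px(d,[T.apply([x,y,-.013])+s["tool_pos"] for x in(-.011,.011) for y in(.0425,-.0425,.057,-.057)])/.7).tolist())
E
```

```text
[[542.0, 471.0], [462.0, 477.0], [388.0, 483.0], [321.0, 488.0], [258.0, 492.0], [491.0, 329.0], [369.0, 348.0], [263.0, 365.0]]
[[539.0, 477.0], [462.0, 482.0], [389.0, 486.0], [321.0, 490.0], [257.0, 493.0], [494.0, 341.0], [374.0, 355.0], [267.0, 368.0]]
[[523.0, 387.0], [295.0, 387.0], [562.0, 387.0], [256.0, 386.0], [528.0, 332.0], [291.0, 332.0], [568.0, 332.0], [250.0, 332.0]]
```

```bash
python3 - <<'E'
from h import *
import pickle
d=pickle.load(open("w2.pkl","rb"))
s=env.state(); T=R.from_euler('xyz',s["tool_rot"],degrees=True); t=s["tool_pos"]
P=np.array(d["pose"]); o=T.inv().apply(P[:3,3]-t)
for uv in((262,398),(232,398),(265,460),(208,485),(187,470)):
    n=cv2.undistortPoints(np.array([[uv]],float)*.7,np.array(d["intrinsics"],float),np.array(d["D"],float))[0,0]
    r=T.inv().apply(P[:3,:3]@[n[0],-n[1],-1])
    print(uv,[np.round(o+r*((x-o[0])/r[0]),3).tolist() for x in(.011,0,-.011)],[np.round(o+r*((z-o[2])/r[2]),3).tolist() for z in(-.013,)])
E
```

```text
(262, 398) [[0.011, -0.04, -0.061], [0.0, -0.046, -0.041], [-0.011, -0.053, -0.022]] [[-0.016, -0.055, -0.013]]
(232, 398) [[0.011, -0.048, -0.061], [0.0, -0.056, -0.041], [-0.011, -0.063, -0.022]] [[-0.016, -0.067, -0.013]]
(265, 460) [[0.011, -0.032, -0.088], [0.0, -0.037, -0.073], [-0.011, -0.042, -0.058]] [[-0.043, -0.057, -0.013]]
(208, 485) [[0.011, -0.041, -0.096], [0.0, -0.048, -0.083], [-0.011, -0.054, -0.069]] [[-0.056, -0.081, -0.013]]
(187, 470) [[0.011, -0.047, -0.092], [0.0, -0.055, -0.077], [-0.011, -0.063, -0.063]] [[-0.049, -0.089, -0.013]]
```

The rack hasn't moved: its caps are where the unmoved pose predicts. So the open fingertips sit farther back than I assumed. I'll feel for the stage surface to calibrate their height.

```bash
python3 - <<'E'
from h import *
env.move_l(pose(-1,-1,0,-.085,.058)[0],max_speed=.1)
print(env.move_l(pose(-1,-1,0,-.085,.030)[0],max_speed=.02,contact_N=3))
s=env.state(); print(s["tool_pos"],s["force"],s["time_s"], 'tip z equiv',s["tool_pos"][2]+.013*np.cos(np.radians(40)))
env.move_l(s["tool_pos"]+[0,0,.006],max_speed=.1)
E
```

```text
False
[ 0.56661877 -0.02902296  0.02013308] [-0.02740457 -0.87872977 -0.19583804] 7.775 tip z equiv 0.030091655763225623
```

```bash
python3 - <<'E'
from h import *
import pickle
d=shot("wrist"); pickle.dump(d,open("w3.pkl","wb"))
s=shot("scene"); pickle.dump(s,open("s3.pkl","wb"))
st=env.state(); print(st["tool_pos"],st["gripper_width"])
a=cv2.resize(d["color"][190:420,90:470],(800,484),interpolation=cv2.INTER_CUBIC)
c=w2px(s,[st["tool_pos"]])[0].astype(int); print(c)
b=s["color"][max(0,c[1]-70):c[1]+40,max(0,c[0]-70):c[0]+80]
b=cv2.resize(b,(400,int(400*b.shape[0]/b.shape[1])),interpolation=cv2.INTER_CUBIC)
a=cv2.resize(d["color"][190:420,90:470],(496,300),interpolation=cv2.INTER_CUBIC)
o=np.zeros((600,800,3),np.uint8); o[:300,:496]=a; o[305:305+min(295,b.shape[0]),:400]=b[:295]
b2=s["color"][c[1]-45:c[1]+30,c[0]-35:c[0]+40]; o[300:600,500:800]=cv2.resize(b2,(300,300),interpolation=cv2.INTER_CUBIC)
cv2.imwrite("pics/w3.png",o)
E
```

```text
[ 0.56671445 -0.02903646  0.02632188] 0.08584527402299033
[302 253]
```

View pics/w3.png

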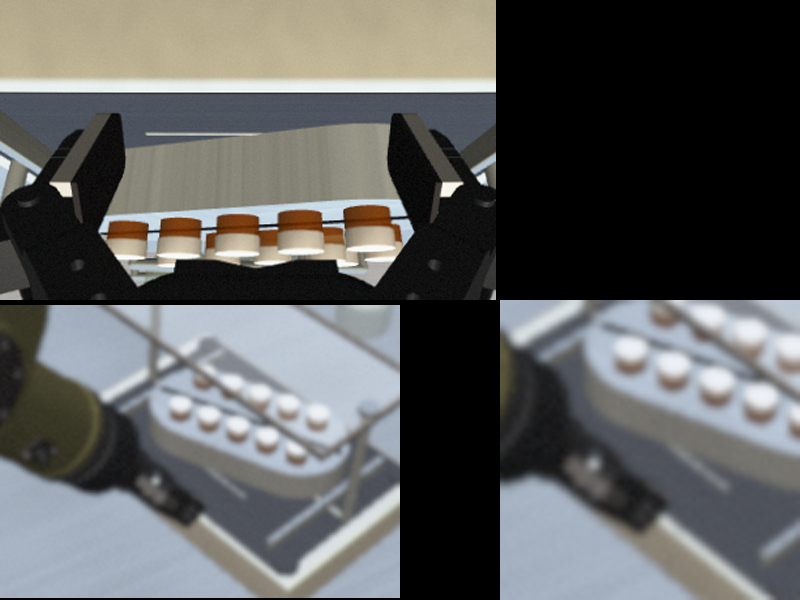

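```bash
python3 - <<'E'
from h import *
import pickle
st=env.state(); T=R.from_euler('xyz',st["tool_rot"],degrees=True); t=st["tool_pos"]
s=pickle.load(open("s3.pkl","rb"));w=pickle.load(open("w3.pkl","rb"))
M=R.from_euler('z',-YAW,degrees=True)
for z in(0,-.013,-.03,-.045,-.06):
    X=[T.apply([x,y,z])+t for x in(.011,-.011) for y in(-.042,-.057)]
    # b2 crop coords and w3 crop coords
    a=w2px(s,X); a=(a-[302-35,253-45])*4+[500,300]
    b=(w2px(w,X)-[90,190])*496/380
    print(z,'scene crop',np.round(a).tolist(),'wrist crop',np.round(b).tolist(), np.round(M.apply(X[0]-[*C,0]),3))
print(st["force"])
E
```

```text
0 scene crop [[677.0, 535.0], [694.0, 549.0], [698.0, 507.0], [715.0, 520.0]] wrist crop [[157.0, 43.0], [121.0, 43.0], [160.0, 90.0], [126.0, 90.0]] [ 0.042 -0.085  0.019]
-0.013 scene crop [[668.0, 531.0], [686.0, 545.0], [689.0, 502.0], [707.0, 516.0]] wrist crop [[150.0, 55.0], [112.0, 55.0], [154.0, 105.0], [117.0, 105.0]] [ 0.042 -0.094  0.029]
-0.03 scene crop [[657.0, 526.0], [674.0, 540.0], [678.0, 497.0], [696.0, 510.0]] wrist crop [[140.0, 72.0], [98.0, 72.0], [145.0, 126.0], [105.0, 126.0]] [ 0.042 -0.104  0.042]
-0.045 scene crop [[647.0, 521.0], [664.0, 535.0], [668.0, 491.0], [686.0, 505.0]] wrist crop [[129.0, 91.0], [84.0, 91.0], [135.0, 149.0], [91.0, 149.0]] [ 0.042 -0.114  0.054]
-0.06 scene crop [[636.0, 516.0], [654.0, 530.0], [657.0, 486.0], [675.0, 500.0]] wrist crop [[116.0, 114.0], [66.0, 113.0], [123.0, 176.0], [76.0, 175.0]] [ 0.042 -0.124  0.065]
[-0.34893387 -0.13992993 -0.41806649]
```

Both cameras agree that the open fingertips lie about 55 mm behind the reported TCP along the tool axis. I'll set that offset and feel for the stage again.

```bash
sed -i 's/tipoff=.013/tipoff=.055/' h.py; python3 - <<'E'
from h import *
env.move_l(pose(-1,-1,0,-.092,.062)[0],max_speed=.1)
print(env.move_l(pose(-1,-1,0,-.092,.042)[0],max_speed=.02,contact_N=3))
s=env.state(); print(s["tool_pos"],s["force"],s["time_s"],'tip z equiv',s["tool_pos"][2]+.055*np.cos(np.radians(40)))
env.move_l(pose(-1,-1,0,-.092,.060)[0],max_speed=.1)
E
```

```text
True
[ 0.56220709 -0.00958066  0.00987607] [ 0.37706258 -1.23742715  5.23920135] 9.0833 tip z equiv 0.05200850963673292
```

The calibration is confirmed: contact came exactly where a 55 mm offset predicts. Now the actual pushes, right side then left.

```bash
python3 - <<'E'
from h import *
import pickle
M=R.from_euler('z',-YAW,degrees=True)
def go(side,y1,N=20):
    f0=env.state()["force"]; a=pose(side,1 if side>0 else -1,0,side*y1,.056)[0]
    hit=env.move_l(a,max_speed=.035,contact_N=N); s=env.state()
    print(hit,np.round(M.apply(s["force"]-f0),1),'yerr',np.round(M.apply(s["tool_pos"]-a),4),s["time_s"])
go(-1,.0595)
d=shot("wrist"); pickle.dump(d,open("w4.pkl","wb"))
for f in (1,):
  for b in(.12,0):
    q=env.ik(*pose(1,f,0,.085,.056,back=b)); print(np.round(q) if q is not None else None)
back(-1,-1,0,.075,z=.056,out=.12); print(env.state()["time_s"],env.state()["q"].round())
q=env.ik(*pose(1,1,0,.0,.36,lean=0)); print(np.round(q) if q is not None else None)
q=env.ik(*pose(-1,-1,0,.0,.36,lean=0)); print(np.round(q) if q is not None else None)
E
```

```text
False [-1.1 -0.9  1. ] yerr [0.0001 0.0002 0.    ] 10.4167
[-63.  43.  32.  98.  17.  61. -33.]
[-57.  50.  32. 107.  20.  45. -35.]
11.2667 [   6.   51.   38.   84.  -50.   94. -111.]
[ 30.  26. -59.  85.  22.  82. -17.]
[ -42.   26.   57.   86.  -22.   80. -151.]
```

```bash
python3 - <<'E'
from h import *
import pickle
env.move_l(pose(-1,-1,0,-.14,.056,back=.26)[0],max_speed=.35)
env.move_to(*pose(-1,-1,0,-.04,.34,lean=0)); s=env.state(); print(s["time_s"],s["q"].round())
d=shot("wrist"); pickle.dump(d,open("w5.pkl","wb"))
cv2.imwrite("pics/w5.png",cv2.resize(d["color"],(800,600),interpolation=cv2.INTER_CUBIC))
for l in(0,20,40):
  for y,b in((.08,.12),(.10,.27)):
    q=env.ik(*pose(1,1,0,y,.056,lean=l,back=b)); print(l,b,np.round(q) if q is not None else None)
E
```

```text
13.3833 [ -31.   24.   44.   87.  -17.   76. -153.]
0 0.12 [ 21.  36. -59. 103.  35.  61. -39.]
0 0.27 [-20.  19.   3.  90.  -1.  71.  -4.]
20 0.12 [ -2.  36. -48. 102.  45.  72. -56.]
20 0.27 [-38.  24.  -1.  87.  19.  78. -31.]
40 0.12 [-23.  43. -36.  98.  51.  86. -68.]
40 0.27 [-48.  37.  -7.  81.  33.  92. -50.]
```

View pics/w5.png

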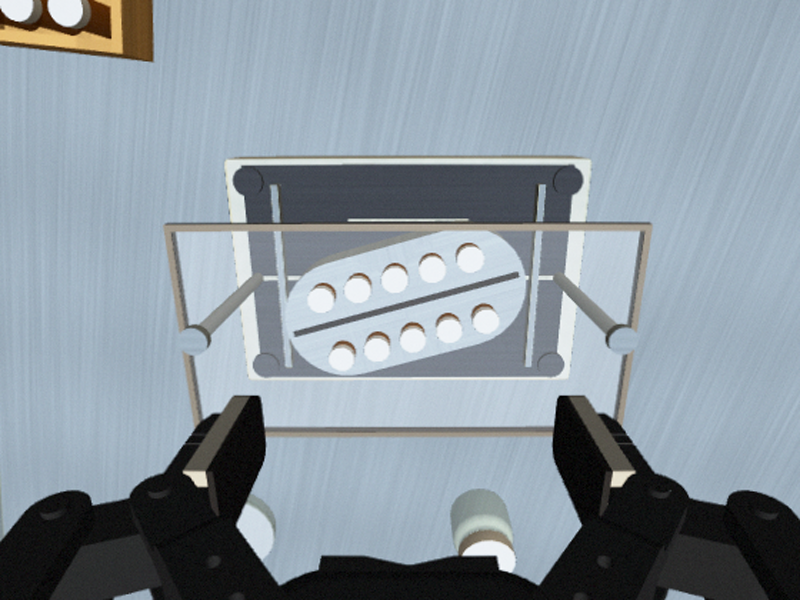

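The view shows the rack turned less, with the black line from (295,334) to (519,274). Its centre has shifted left, as expected from the right-hand push.

```bash
cat >> fitw.py <<'E'
def rel(f,caps,line,whiteL,whiteR):
    d=pickle.load(open(f,"rb")); r=px2w(d,U(*line),.077); w=px2w(d,U(*caps),.093); l=px2w(d,U(whiteL,whiteR),.045)
    ang=lambda a,b:np.degrees(np.arctan2(*(a-b)[1::-1])); n=len(caps)//2; la=ang(l[0],l[1]); t=np.radians(la); nn=np.array([-np.sin(t),np.cos(t)]); e=np.array([np.cos(t),np.sin(t)])
    print('line yaw',round(la,2),'C dev of line from model',round(1e3*(nn@(l[0,:2]-C)),1),'rack rel deg line',round(ang(r[0],r[1])-la,2),'caps',[round(ang(w[i],w[i+n-1])-la,2) for i in(0,n)])
    for q in(r,w): m=q.mean(0)[:2]; print('  rack y to line mm',round(1e3*(nn@(m-l[0,:2])),1),'x',round(1e3*(e@(m-C)),1))
E
python3 - <<'E'
from fitw import *
rel("w5.pkl",[(321,297),(357,288),(394,278),(432,268),(470,257),(342,356),(377,346),(413,337),(449,328),(485,319)],[(295,334),(519,274)],(300,278),(532,277))
E
```

```text
line yaw 12.97 C dev of line from model 0.2 rack rel deg line 15.54 caps [np.float64(15.28), np.float64(15.37)]
  rack y to line mm 13.8 x 3.3
  rack y to line mm 11.2 x 4.0
```

```bash
cat >> h.py <<'E'
def go(side,y1,N=20,x=0,sp=.035,z=.056):
    M=R.from_euler('z',-YAW,degrees=True)
    f0=env.state()["force"]; a=pose(side,side,x,side*y1,z)[0]
    hit=env.move_l(a,max_speed=sp,contact_N=N); s=env.state()
    print(hit,'dF',np.round(M.apply(s["force"]-f0),1),'err',np.round(M.apply(s["tool_pos"]-a),4),s["time_s"])
E
python3 - <<'E'
from h import *
env.move_to(*pose(1,1,0,.14,.32,lean=20)); s=env.state(); print(s["time_s"],s["q"].round(), s["force"].round(1))
env.move_to(*pose(1,1,0,.096,.056,back=.13)); s=env.state(); print(s["time_s"],s["q"].round())
env.move_l(pose(1,1,0,.096,.056)[0],max_speed=.25)
go(1,.0504)
E
```

```text
15.3333 [-33.  22.  -0.  89.  19.  77. -27.] [-0.9 -0.7  0.2]
16.05 [-47.  39.   3.  96.  33.  71. -50.]
False dF [0.8 0.8 1.8] err [-0.0002 -0.     -0.    ] 18.1667
```

```bash
cat > caps.py <<'E'
from h import *
import pickle
from scipy.optimize import least_squares
from scipy.spatial import cKDTree
CX=np.array([(x,y) for y in(-.026,.026) for x in(-.06,-.03,0,.03,.06)])
def model(p):
    c,s=np.cos(p[2]),np.sin(p[2]); return np.c_[p[0]+c*CX[:,0]-s*CX[:,1],p[1]+s*CX[:,0]+c*CX[:,1],np.full(10,.093)]
def find(d,thr=200):
    g=d["color"].min(2); n,l,st,ce=cv2.connectedComponentsWithStats((g>thr).astype(np.uint8))
    ok=[i for i in range(1,n) if 80<st[i,4]<700 and .6<st[i,2]/st[i,3]<1.7 and st[i,4]>.6*st[i,2]*st[i,3]]
    w=px2w(d,ce[ok],.093); M=R.from_euler('z',-YAW,degrees=True); q=M.apply(w-[*C,0])
    k=(abs(q[:,0])<.12)&(abs(q[:,1])<.1); return ce[ok][k]
def est(d,thr=200):
    b=find(d,thr); best=None
    for a in range(-4,24,4):
      p=np.array([*px2w(d,b.mean(0),.093)[0][:2],np.radians(YAW+a)])
      for _ in range(4):
        dist,j=cKDTree(b).query(w2px(d,model(p))); m=dist<25
        if m.sum()<5: break
        r=least_squares(lambda p:(w2px(d,model(p))-b[j])[m].ravel(),p,loss='soft_l1'); p=r.x
      if m.sum()>=5 and (best is None or r.cost/m.sum()<best[1]): best=(p,r.cost/m.sum(),m.sum())
    p=best[0]; M=R.from_euler('z',-YAW,degrees=True); q=M.apply([*(p[:2]-C),0])
    print(len(b),'caps; rack stage x,y mm',np.round(q[:2]*1e3,1),'deg',round(np.degrees(p[2])-YAW,2),'cost',best[1:]); return q[:2],np.degrees(p[2])-YAW
E
python3 - <<'E'
from caps import *
for f in("w1.pkl","w5.pkl"):
    for t in(190,210): est(pickle.load(open(f,"rb")),t)
E
```

```text
caps.py:16: RuntimeWarning: Mean of empty slice.
  p=np.array([*px2w(d,b.mean(0),.093)[0][:2],np.radians(YAW+a)])
  ret = um.true_divide(
Traceback (most recent call last):
  File "caps.py", line 18, in est
    dist,j=cKDTree(b).query(w2px(d,model(p))); m=dist<25
           ~~~~~~~~~~~~~~~~^^^^^^^^^^^^^^^^^^
  File "scipy/spatial/_ckdtree.pyx", line 794, in scipy.spatial._ckdtree.cKDTree.query
ValueError: 'x' must be finite, check for nan or inf values
```

```bash
python3 - <<'E'
from caps import *
for f,cs in(("w1.pkl",[(399,276),(418,329)]),("w5.pkl",[(394,278),(413,337)])):
    d=pickle.load(open(f,"rb")); g=d["color"]; print([g[int(v*.7),int(u*.7)].tolist() for u,v in cs], g[int(300*.7),int(390*.7)].tolist())
    for t in(205,215,225,235):
        n,l,st,ce=cv2.connectedComponentsWithStats((g.min(2)>t).astype(np.uint8)); print(t,[(tuple(ce[i].round().astype(int).tolist()),st[i,2:].tolist()) for i in range(1,n) if st[i,4]>40][:16])
E
```

```text
[[245, 241, 238], [247, 242, 238]] [228, 219, 202]
205 [((9, 2), [18, 6, 75]), ((40, 3), [20, 9, 137]), ((72, 5), [21, 12, 206]), ((10, 27), [21, 23, 378]), ((41, 30), [21, 23, 377]), ((72, 33), [21, 24, 382]), ((287, 139), [230, 43, 1227]), ((180, 190), [12, 32, 271]), ((325, 181), [19, 12, 182]), ((390, 190), [12, 33, 270]), ((302, 187), [18, 17, 231]), ((278, 195), [22, 17, 238]), ((255, 203), [21, 16, 233]), ((233, 211), [18, 16, 217]), ((338, 217), [18, 16, 215]), ((287, 246), [212, 54, 1125])]
215 [((9, 2), [18, 6, 73]), ((40, 3), [20, 9, 134]), ((72, 5), [21, 12, 202]), ((10, 27), [21, 23, 372]), ((41, 30), [21, 23, 372]), ((72, 33), [21, 23, 374]), ((254, 128), [21, 3, 44]), ((359, 139), [135, 43, 605]), ((178, 148), [24, 42, 270]), ((217, 129), [45, 2, 83]), ((180, 190), [11, 32, 252]), ((325, 181), [17, 12, 169]), ((390, 190), [12, 33, 265]), ((302, 187), [18, 17, 219]), ((278, 195), [18, 16, 215]), ((255, 203), [18, 16, 213])]
225 [((9, 2), [18, 5, 68]), ((40, 3), [20, 9, 130]), ((72, 5), [21, 12, 202]), ((10, 27), [20, 23, 361]), ((41, 30), [21, 23, 359]), ((72, 34), [21,
[... 1722 characters left out ...]
((402, 179), [13, 39, 339]), ((329, 181), [19, 18, 259]), ((302, 189), [19, 18, 260]), ((276, 196), [18, 17, 244]), ((250, 203), [18, 17, 243]), ((224, 210), [18, 17, 242]), ((396, 233), [16, 61, 461]), ((175, 233), [13, 58, 332]), ((340, 225), [17, 17, 227]), ((314, 231), [17, 16, 225]), ((289, 238), [18, 17, 226]), ((263, 245), [17, 16, 219]), ((238, 251), [17, 16, 211])]
235 [((329, 181), [17, 18, 234]), ((302, 189), [17, 18, 234]), ((276, 196), [17, 17, 227]), ((250, 203), [17, 17, 226]), ((224, 210), [17, 17, 222]), ((340, 225), [17, 16, 210]), ((314, 231), [16, 16, 202]), ((289, 238), [16, 15, 199]), ((264, 245), [16, 16, 198]), ((239, 251), [16, 15, 191]), ((346, 387), [35, 20, 311])]
```

```bash
sed -i 's/thr=200/thr=232/' caps.py; python3 - <<'E'
from caps import *
for f in("w1.pkl","w5.pkl"): est(pickle.load(open(f,"rb")))
back(1,1,0,.075,z=.056,out=.13)
env.move_to(*pose(1,1,0,.14,.32,lean=20))
d=shot("wrist"); pickle.dump(d,open("w6.pkl","wb")); print(env.state()["time_s"])
try: est(d)
except Exception as e: print(e)
E
```

```text
10 caps; rack stage x,y mm [0.5 3.1] deg 19.66 cost (np.float64(0.0898200460869788), np.int64(10))
10 caps; rack stage x,y mm [ 4.  13.6] deg 15.81 cost (np.float64(0.004956821968107161), np.int64(10))
19.8167
8 caps; rack stage x,y mm [ -3.3 -11.4] deg 5.91 cost (np.float64(2.6580962345363837), np.int64(9))
```

```bash
python3 - <<'E'
from caps import *
env.move_to(*pose(-1,-1,0,-.10,.33,lean=10)); s=env.state(); print(s["time_s"],s["q"].round())
env.move_to(*pose(-1,-1,0,-.092,.056,back=.13)); s=env.state(); print(s["time_s"],s["q"].round())
env.move_l(pose(-1,-1,0,-.092,.056)[0],max_speed=.25)
go(-1,.0554)
back(-1,-1,0,.075,z=.056,out=.13)
env.move_to(*pose(-1,-1,0,-.06,.34,lean=0))
d=shot("wrist"); pickle.dump(d,open("w7.pkl","wb")); print(env.state()["time_s"]); est(d)
E
```

```text
21.35 [ -27.   36.   66.   83.  -39.   90. -127.]
22.1417 [   5.   53.   43.   81.  -52.   99. -109.]
False dF [ 0.1 -0.8 -0.6] err [0.0001 0.0002 0.    ] 24.0
25.85
10 caps; rack stage x,y mm [1.9 4.3] deg 0.08 cost (np.float64(0.005523247670032672), np.int64(10))
```

```bash
python3 - <<'E'
from caps import *
d=pickle.load(open("w7.pkl","rb"))
cv2.imwrite("pics/w7.png",cv2.resize(d["color"][110:290,140:440],(800,480),interpolation=cv2.INTER_CUBIC))
E
```

```text
(no output)
```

View pics/w7.png

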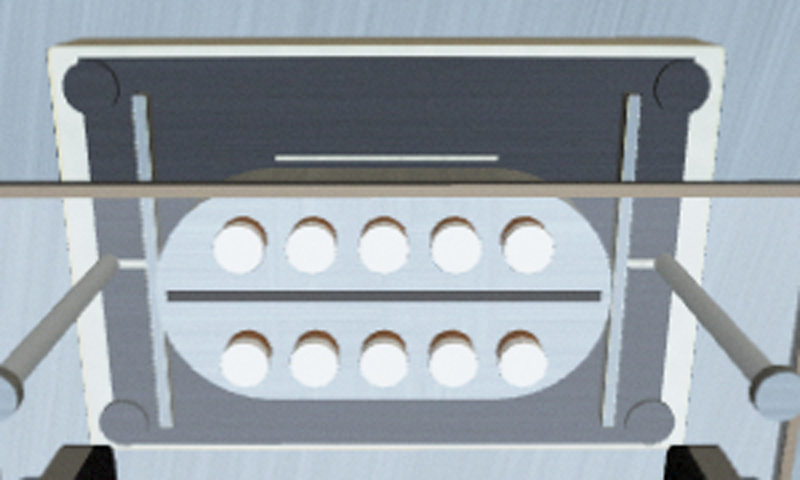

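The rack is now parallel to the line. Its right-hand bottom edge at v≈168 lies just inside the −50 mark at v=158, so it is about 4.5 mm too far left. One small two-finger push from the left should centre it.

```bash
cat >> caps.py <<'E'
def crop(d,u,v): return np.array([140+(u+.5)*300/800-.5,110+(v+.5)*180/480-.5])
E
python3 - <<'E'
from caps import *
d=pickle.load(open("w7.pkl","rb")); M=R.from_euler('z',-YAW,degrees=True)
P=px2w(d,[crop(d,386,158),crop(d,386,168.5),crop(d,132,264),crop(d,640,264)],.045); print('line-50, edge, line0 L,R (stage mm)',np.round(M.apply(P-[*C,0])[:,:2]*1e3,1).tolist(), 'black line',np.round(M.apply(px2w(d,[crop(d,386,296)],.077)-[*C,0])*1e3,1))
env.move_to(*pose(1,1,0,.14,.32,lean=20))
env.move_to(*pose(1,1,0,.085,.056,back=.13))
env.move_l(pose(1,1,0,.085,.056)[0],max_speed=.25)
go(1,.0598)
back(1,1,0,.075,z=.056,out=.13)
env.move_to(*pose(1,1,0,.06,.34,lean=0))
d=shot("wrist"); pickle.dump(d,open("w8.pkl","wb")); print(env.state()["time_s"],env.state()["q"].round()); est(d)
E
```

```text
line-50, edge, line0 L,R (stage mm) [[1.0, -49.9], [1.0, -45.0], [120.1, 0.7], [-118.4, 0.4]] black line [[ 0.9  4.7 77. ]]
False dF [-0.9  0.3  1. ] err [-0.0001 -0.0001 -0.0001] 29.8917
31.625 [-26.  19.  17.  89.  -6.  73.   5.]
10 caps; rack stage x,y mm [2.2 2.6] deg -0.04 cost (np.float64(0.0047228291146343745), np.int64(10))
```

```bash
python3 - <<'E'
from caps import *
d=pickle.load(open("w8.pkl","rb"))
print(w2px(d,[[*C,.045]]))
c=w2px(d,[[*C,.06]])[0].astype(int); x0,y0=c[0]-110,c[1]-80; print(x0,y0)
cv2.imwrite("pics/w8.png",cv2.resize(d["color"][y0:y0+160,x0:x0+220],(800,582),interpolation=cv2.INTER_CUBIC))
E
```

```text
[[286.96284422 211.13571275]]
176 135
```

View pics/w8.png

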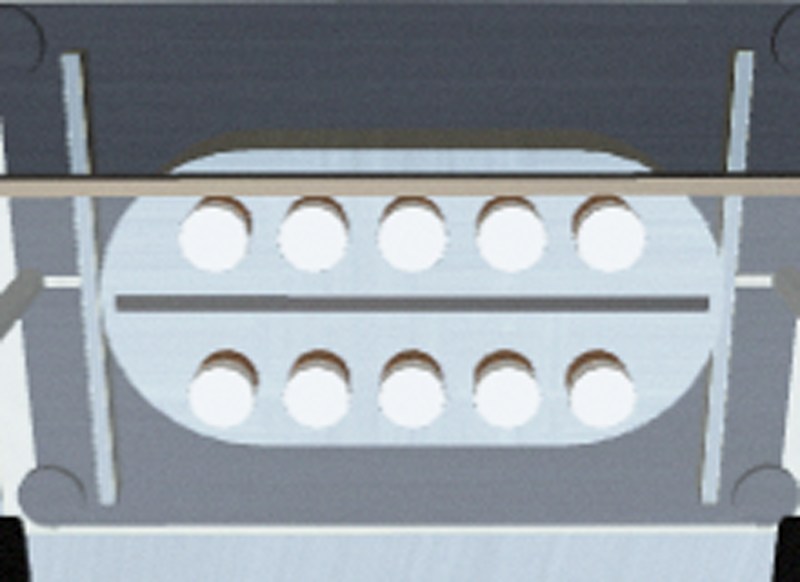

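```bash
python3 - <<'E'
from caps import *
d=pickle.load(open("w8.pkl","rb")); M=R.from_euler('z',-YAW,degrees=True)
f=lambda u,v:(176+(u+.5)*220/800-.5,135+(v+.5)*160/582-.5)
P=px2w(d,[f(60,282),f(755,282),f(412,131)],.045); print(np.round(M.apply(P-[*C,0])[:,:2]*1e3,1).tolist(),np.round(M.apply(px2w(d,[f(412,303)],.077)-[*C,0])*1e3,1),np.round(M.apply(px2w(d,[f(412,149),f(412,444)],.077)-[*C,0])*1e3,1).tolist())
E
```

```text
[[-119.1, -1.4], [120.8, -1.4], [2.4, 51.5]] [[ 2.3  2.4 77. ]] [[2.2, 52.7, 77.0], [2.4, -47.3, 77.0]]
```

Measured against the white line in the same image, the rack is still about 3.3 mm to the left. I'll push from the left once more by that amount.

```bash
python3 - <<'E'
from caps import *
env.move_to(*pose(1,1,0,.14,.32,lean=20))
env.move_to(*pose(1,1,0,.075,.056,back=.13))
env.move_l(pose(1,1,0,.075,.056)[0],max_speed=.25)
go(1,.0565)
back(1,1,0,.075,z=.056,out=.13)
env.move_to(*pose(1,1,0,.06,.34,lean=0))
d=shot("wrist"); pickle.dump(d,open("w9.pkl","wb")); est(d)
env.move_to(*pose(-1,-1,0,-.06,.34,lean=0))
d=shot("wrist"); pickle.dump(d,open("w10.pkl","wb")); print(env.state()["time_s"],env.state()["q"].round()); est(d)
E
```

```text
False dF [-0.1 -0.7 -0.4] err [-0.0002 -0.0002 -0.    ] 34.1917
10 caps; rack stage x,y mm [ 2.2 -0.8] deg 0.06 cost (np.float64(0.007020857480118337), np.int64(10))
38.15 [ -39.   32.   66.   87.  -29.   81. -138.]
10 caps; rack stage x,y mm [ 2.  -0.6] deg 0.04 cost (np.float64(0.004467970739904281), np.int64(10))
```

The rack is centred to within about half a millimetre and 0.1°. Next I'll locate the lever bar from the stored top view.

```bash
python3 - <<'E'
import fit; from h import *
import pickle
d=fit.d=pickle.load(open("top.pkl","rb")); Q=fit.Q
p=fit.fit([[.05,.04,.05],[.05,-.04,.05],[-.05,-.04,.05],[-.05,.04,.05]],[Q(450,102),Q(538,112),Q(524,220),Q(440,212)],[.414,-.316,-.17])
for th in(0,.1,.2):
    a=th-.5; print(th,'bar px',[np.round((w2px(d,fit.T(p,[[.09*np.sin(a),y,.05+.09*np.cos(a)]]))[0]-[365,150])*3+[424,0]).tolist() for y in(.03,-.03)])
for x in(-.09,.02):
  for fl in(1,-1):
    M=R.from_euler('z',p[2]); zt=[0,0,-1.];xt=np.array([fl,0,0.]);yt=np.cross(zt,xt)
    q=env.ik([*fit.T(p,[[x,0,.066]])[0]],(M*R.from_matrix(np.c_[xt,yt,zt])).as_euler('xyz',degrees=True)); print(x,fl,None if q is None else np.round(q))
E
```

```text
[ 0.414  -0.3169] -8.69 res [[-0.3, -0.1], [-0.1, 0.0], [1.3, 0.5], [-0.5, -0.5]]
0 bar px [[469.0, 195.0], [541.0, 204.0]]
0.1 bar px [[471.0, 185.0], [543.0, 194.0]]
0.2 bar px [[472.0, 175.0], [545.0, 183.0]]
-0.09 1 [ 14.  27.  37. 122. -26.  38. -30.]
-0.09 -1 [ 85.  38. -70. 122.  46.  54.  69.]
0.02 1 [ 11.  34.  35. 109. -26.  46. -38.]
0.02 -1 [ 74.  46. -70. 108.  49.  63.  66.]
```

```bash
python3 - <<'E'
import fit; from h import *
import pickle
p=np.array([.414,-.3169,np.radians(-8.69)])
M=R.from_euler('z',p[2]); ori=(M*R.from_matrix(np.c_[[1.,0,0],[0,-1.,0],[0,0,-1.]])).as_euler('xyz',degrees=True)
W=lambda x,z:fit.T(p,[[x,0,z]])[0]
env.move_to(W(-.10,.24),ori); s=env.state(); print(s["time_s"],s["q"].round())
env.grab(); print(env.state()["time_s"])
env.move_l(W(-.10,.068),max_speed=.2)
f0=env.state()["force"]
hit=env.move_l(W(.045,.068),max_speed=.08,contact_N=8); s=env.state()
L=M.inv().apply(s["tool_pos"]-[*p[:2],0]); print(hit,np.round(L,4),np.round(M.inv().apply(s["force"]-f0),1),s["time_s"])
d=shot("wrist"); pickle.dump(d,open("w11.pkl","wb"))
d=shot("top"); pickle.dump(d,open("top2.pkl","wb"))
E
```

```text
39.6583 [ -2.  15.  55. 108. -13.  64. -41.]
40.425
True [0.018  0.0004 0.0672] [-4.4  0.2  6.7] 42.7833
```

```bash
cat > lever.py <<'E'
import fit; from h import *
import pickle
p=np.array([.414,-.3169,np.radians(-8.69)])
M=R.from_euler('z',p[2]); ori=(M*R.from_matrix(np.c_[[1.,0,0],[0,-1.,0],[0,0,-1.]])).as_euler('xyz',degrees=True)
W=lambda x,z:fit.T(p,[[x,0,z]])[0]
def bar(d):
    pr={th:w2px(d,fit.T(p,[[.09*np.sin(th-.5),0,.05+.09*np.cos(th-.5)]]))[0] for th in np.arange(0,1.21,.1)}
    best=[]
    g=cv2.GaussianBlur(d["color"].max(2),(3,3),0)
    for th in np.arange(0,1.2,.02):
        X=fit.T(p,[[.09*np.sin(th-.5),y,.05+.09*np.cos(th-.5)] for y in np.linspace(-.025,.025,11)])
        u=np.round(w2px(d,X)).astype(int); best.append((g[u[:,1],u[:,0]].mean(),round(th,2)))
    print('darkest',sorted(best)[:5])
E
python3 - <<'E'
from lever import *
bar(pickle.load(open("top.pkl","rb"))); bar(pickle.load(open("scene.pkl","rb")))
env.move_l(W(-.01,.068),max_speed=.15); env.move_l(W(-.06,.20),max_speed=.3)
t=shot("top"); s=shot("scene"); w=shot("wrist")
for n,d in(("t12",t),("s12",s),("w12",w)): pickle.dump(d,open(n+".pkl","wb"))
bar(t); bar(s); print(env.state()["time_s"])
o=np.zeros((600,800,3),np.uint8)
c=w2px(t,[W(0,.09)])[0].astype(int); o[:300,:400]=cv2.resize(t["color"][c[1]-38:c[1]+37,c[0]-50:c[0]+50],(400,300),interpolation=cv2.INTER_CUBIC)
c=w2px(s,[W(0,.09)])[0].astype(int); o[:300,400:]=cv2.resize(s["color"][c[1]-60:c[1]+60,c[0]-80:c[0]+80],(400,300),interpolation=cv2.INTER_CUBIC)
o[300:,:400]=cv2.resize(w["color"],(400,300),interpolation=cv2.INTER_AREA)
d=pickle.load(open("w11.pkl","rb")); o[300:,400:]=cv2.resize(d["color"],(400,300),interpolation=cv2.INTER_AREA)
cv2.imwrite("pics/lev.png",o)
E
```

```text
darkest [(np.float64(31.454545454545453), np.float64(0.0)), (np.float64(35.81818181818182), np.float64(0.08)), (np.float64(37.63636363636363), np.float64(0.06)), (np.float64(38.36363636363637), np.float64(0.02)), (np.float64(39.90909090909091), np.float64(0.04))]
darkest [(np.float64(39.81818181818182), np.float64(0.04)), (np.float64(39.81818181818182), np.float64(0.1)), (np.float64(39.90909090909091), np.float64(0.08)), (np.float64(40.45454545454545), np.float64(0.12)), (np.float64(41.18181818181818), np.float64(0.14))]
darkest [(np.float64(37.72727272727273), np.float64(0.98)), (np.float64(37.81818181818182), np.float64(0.96)), (np.float64(40.54545454545455), np.float64(1.06)), (np.float64(44.0), np.float64(1.08)), (np.float64(44.45454545454545), np.float64(0.94))]
darkest [(np.float64(35.90909090909091), np.float64(1.04)), (np.float64(38.18181818181818), np.float64(1.02)), (np.float64(41.90909090909091), np.float64(1.06)), (np.float64(49.54545454545455), np.float64(1.0)), (np.float64(51.27272727272727), np.float64(1.08))]
43.9833
```

View pics/lev.png

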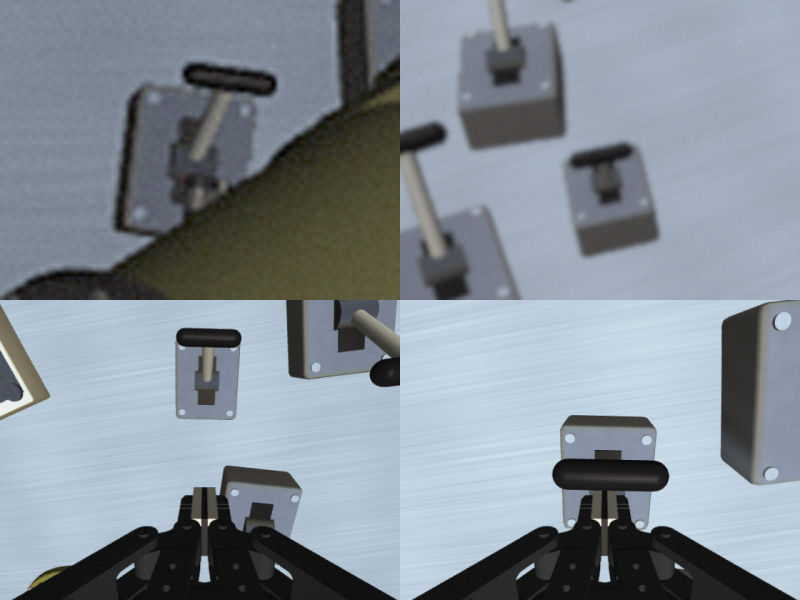

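The lever now leans fully away, at about 1.0 rad in both the top and scene views. I'll push once more, slightly firmer, to confirm it is on its stop, then retreat and hand in.

```bash
python3 - <<'E'
from lever import *
env.move_l(W(-.03,.068),max_speed=.25)
f0=env.state()["force"]
hit=env.move_l(W(.04,.068),max_speed=.05,contact_N=14); s=env.state()
print(hit,np.round(M.inv().apply(s["tool_pos"]-[*p[:2],0]),4),np.round(M.inv().apply(s["force"]-f0),1),s["time_s"])
env.move_l(W(-.01,.068),max_speed=.15); env.move_l(W(-.06,.24),max_speed=.3); env.dwell(.3)
bar(shot("top")); bar(shot("scene")); s=env.state(); print(s["time_s"],s["force"].round(1))
E
```

```text
True [0.0178 0.0001 0.0672] [-2.7  1.5  4.9] 45.6417
darkest [(np.float64(38.0), np.float64(0.96)), (np.float64(38.0), np.float64(0.98)), (np.float64(40.09090909090909), np.float64(1.06)), (np.float64(43.90909090909091), np.float64(1.08)), (np.float64(44.45454545454545), np.float64(1.0))]
darkest [(np.float64(35.45454545454545), np.float64(1.04)), (np.float64(37.90909090909091), np.float64(1.02)), (np.float64(41.72727272727273), np.float64(1.06)), (np.float64(49.18181818181818), np.float64(1.0)), (np.float64(51.18181818181818), np.float64(1.08))]
47.1333 [ 0.5  1.1 -0.3]
```

It stopped at the same place under the firmer push, so the lever is on its stop. Handing in.

```bash
python3 -c "
from rig import env
print(env.job_done())"
```

```text
the job is handed in; nothing more can be done
None
```

I handed the job in at about 47 s: by my last measurements the rack lies square to within about 0.1° and centred on the line to within about 0.5 mm, and the lock lever is against its far stop.

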